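Bring the flashlight round to the front of the rotating organizer

ROBOT

A 6-joint arm with a two-finger parallel gripper is mounted at the origin on the work surface. World frame = base frame: x ahead of the robot, y to its left, z up, the work surface at z = 0. Lengths are in m, angles in rad, forces in N, time in s.
With the tool pointing down it reaches from about 0.3 to 0.775 m from the base axis. Payload 14.6 kg.
Tool frame: the origin (TCP) lies on the centre line of the jaws, within the pads' length; the fingertips stand 25 mm ahead of it and the grasp point (between the pads) lies 6 mm ahead of it (ctrl.tip_reach is the distance from the TCP to the fingertips, in m); z points along the fingers, y is the line along which they close (so a half turn about z gives the same grasp; the last joint's range is limited). The gripper opens to 94 mm and grips with 3 to 60 N. Pads are 16 mm wide; open, the fingers measure 119 mm over their backs; the gripper's body (75 mm by 177 mm) begins 78 mm behind the grasp point.
Start: joints at [-1.395, 0.3, 1.521, -0, 1.321, -0.067], TCP at [0.132, -0.534, 0.23] pointing down, gripper open.
Joint ranges: [-3.03, 3.03], [-0.79, 2.21], [0.23, 2.52], [-1.04, 4.18], [0, 3.07], [-2.55, 2.55]. Speed limits (rad/s): [2.22, 2.22, 2.57, 3.14, 3.14, 3.14].

INTERFACE

Orientations are given as [roll, pitch, yaw] about the fixed x, y, z axes, in that order (R = Rz(yaw) Ry(pitch) Rx(roll)).
In Python, from station import ctrl gives the robot as it stands. The module is installed in compiled form; this text tells all that it offers.
- The arm moves only by the tool apply_moves, never from a script. Its argument "deltas" is a list of rows, each a list of 7 numbers: the closure in counts, from 0 (fully open) to 255 (shut), then the shift along the world's x, y, z in cm, then the turn, a rotation vector about the world's x, y, z in rad. In form: [[jaw, tx, ty, tz, ax, ay, az], ...]. A call has 1 to 10 rows; each row shifts and turns the commanded pose from where the row before left it; what a row does not reach is not made up. A row lasts 1/10 s, in which the tool goes at most 50 mm and 8.59 degrees, less where a joint would pass 70% of its speed; a pose out of reach is approached as far as the arm can. A call with a gripper value outside its range is refused whole. The fingers move at their own pace and stop on an object; "grip_force" is the grip in N (left out, the last holds). Time passes only in rows, so rows that do not move let the fingers close. It gives the time, the measured TCP pose, the force, the opening and the grip force at its end, in the units of the state.
- ctrl.get_obs(): the state, without advancing time (a new reading comes with each control period).
- ctrl.camera(name): name is "side" or "top"; returns a dict with "img" (420x560x3 uint8, red, green, blue), "K" (3x3 intrinsics, pixels), "pose" (4x4, takes a point from camera to world coordinates). Camera axes: x right, y up, looking along -z (the intrinsics and any distortion apply to the point x, -y, -z); pixel columns grow to the right and rows downward; lengths in m; the calibration is good to about 2 mm. A picture is of the moment at which its call begins. There is no depth.
- ctrl.hand_in(): hands the job in; it is judged then, once.
The state is a dict: "time_s": time; "qpos": joint angles; "joint_vel": joint speeds; "tau": joint torques, N m; "ee_pos": TCP position; "eef_rot": TCP orientation; "force": force on the tool from outside, world axes, zero at the start; "moment": the same for the moment, N m; "grip_width": finger opening in m; "grip_force": force on a finger pad.
Only numpy, scipy, OpenCV 4.12 (cv2) and the standard library are available. Lean on these libraries where they do the work, as an engineer would, in place of code of your own. Each camera call takes 0.05 s, during which the arm holds its last target. There are 200 camera calls.

TASK

The flashlight must be in easy reach in the dark: with a fingertip in a notch of its rim, push the rotating organizer round until the cup with the flashlight points straight to the front of the shelf, towards you. Push only the tray: do not touch, lift or tip the things standing in its cups, and leave the other things on the shelf where they are. Leave the organizer standing still.

Things in the scene. Friction and masses are not known exactly. Their poses are not given: they have to be found in the camera images.
- shelf: Glass shelf over the radiator, fixed, 270 deep x 1120 long x 10 mm thick. Origin: middle of its upper face. x runs across its depth away from the robot, so its long front edge lies at x = -135 mm; y runs along its length, z up. It carries all that follows.
- foot: Fixed round foot (144 mm across) of the rotating organizer, standing on the shelf. Origin: on the turning axis, at the level of the glass. Its axes are parallel to the shelf's: -x is the front, square to the shelf's front edge, on the robot's side; z up.
- carousel: Turning tray of the rotating organizer, white plastic: five round open cups in a ring, like petals, round a domed hub 100 mm across and 51 mm high; 240 mm across overall. Origin: on the turning axis at the level of the glass; z up. It turns about z either way without end, x and y turning with it. Cup centres: 85 mm from the axis, at 180, 252, 324, 36, 108 degrees counter-clockwise from its x axis.
- cup (a point): Centre of the floor of the tray's cup at 180 degrees; all five are alike: 70 mm across outside, 64 mm inside, rim 42 mm above this point. Above the glass: tray's underside 16 mm, this floor 20 mm, rim 62 mm. The cups' outsides make the tray's lobed outer rim.
- notch (a point): One of the tray's five finger notches, between two cups (at 0 degrees, the others 72 degrees apart). Point: 100 mm from the axis, 40 mm above the glass. The notch is 68 mm wide here, 30 mm at its narrowest (69 mm from the axis), open upward and outward. A fingertip let down here and moved in an arc round the axis takes the tray along: friction 0.07 N m, more when fast (1 to 2 N at the rim); it stops where left.
- flashlight: Small aluminium flashlight standing in a cup on its wide head, switch up: 60 mm tall (so its end stands 18 mm above the rim), head 37 mm and grip 27 mm in diameter. Loose. Origin: centre of its underside, on the cup's floor; z along the flashlight, up.
- coin_holder: Chrome coin holder in another cup: squat round tube 41 mm in diameter, 41 mm tall, a brass coin in its top. Loose. Origin: centre of its underside.
- earbud_case: Purple plastic earbud case in another cup: rounded, 48 x 22 mm, 40 mm tall. Loose. Origin: centre of its underside.
- pill_tin: Flat round aluminium tin in another cup: 48 mm in diameter, 22 mm tall. Loose. Origin: centre of its underside.
- cream_jar: Round jar with a flat lid in another cup: 44 mm in diameter, 42 mm tall. Loose. Origin: centre of its underside.
- charger: Matte black portable charger lying on the shelf to the right of the organizer: 136 (its x) x 66 x 15 mm. Loose, to be left alone. Origin: centre of its underside.
- incense_holder: White ceramic incense holder, a dish 90 mm in diameter and 24 mm high with a socket in the middle, near the right end of the shelf. Loose, to be left alone. Origin: centre of its underside.
- candle_glass: Candle in a glass, 60 mm in diameter, 60 mm high, near the right end of the shelf. Loose, to be left alone. Origin: centre of its underside.
- cabinet: Mini plastic cabinet with a sliding door, fixed on the shelf to the left of the organizer: 160 deep (x) x 170 wide x 160 mm high. Origin: centre of its underside.
Not all that is in view belongs to the job. Leave any green look-alike of the flashlight alone.

How it is judged:
On the way:
1. the fingers push the tray of the organizer (contact force between the fingers and carousel above 0.1 N), for 0.05 s.
At the end, for the whole second after the job is handed in: The flashlight stands upright in its cup, straight in front of the turning axis: at most 20 mm (about 13 degrees) to either side of the line from the axis to the front, square to the shelf's front edge, and over 60 mm ahead of the axis; tray and flashlight are at rest (x of flashlight in the frame of foot below -0.06 m and y of flashlight in the frame of foot between -0.02 and 0.02 m and z of flashlight in the frame of carousel between 0.014 and 0.026 m and horizontal distance between flashlight and carousel below 0.11 m and angle between flashlight's own z axis and vertical below 0.2 rad and angular speed of carousel below 0.05 rad/s and linear speed of flashlight below 0.02 m/s); the robot touches nothing.
It fails at once if a thing standing in the cups is touched by the robot (contact force between any of coin_holder, flashlight, earbud_case, pill_tin, cream_jar and the fingers above 1 N or contact force between any of coin_holder, flashlight, earbud_case, pill_tin, cream_jar and the arm above 1 N).
It fails at once if a thing is lifted in its cup or out of it (z of any of coin_holder, flashlight, earbud_case, pill_tin, cream_jar in the frame of carousel above 0.032 m).
It fails at once if a thing in the cups tips over (angle between any of coin_holder, flashlight, earbud_case, pill_tin, cream_jar's own z axis and vertical above 0.35 rad).
It fails at once if something else on the shelf is shifted by more than 15 mm (distance of any of charger, incense_holder, candle_glass from where it was at the start of the episode above 0.015 m).
It also fails if it takes over 42 s, if anything falls off the work surface, if the arm or the gripper's body presses on something with over 40 N, if the wrist force passes 120 N, or if a joint passes its speed limit or range.

## Working session

There is one attempt and no reset: what is moved stays moved. The work goes in short steps, Python scripts to look and compute and a tool call to move; the robot and the scene stay as the last step left them, time stands still between calls to the robot, and variables do not carry over. Pictures are saved under pics/ and viewed, at most 10 in all, crops included, and the job is handed in when it is done.

Besides the shell and the picture viewer there is one more tool, called after "Request:" by a JSON object that holds its "method" and its "body", one argument or row to a line. apply_moves: Moves the arm, as the interface text tells. Its arguments: {"type":"object","properties":{"deltas":{"type":"array"},"grip_force":{"type":"number"}},"required":["deltas"]}

```bash
mkdir -p pics
python3 - <<'E'
from station import ctrl
import cv2,numpy as np
for n in("top","side"):
    c=ctrl.camera(n);cv2.imwrite(f"pics/{n}0.png",c["img"][:,:,::-1]);print(n,c["K"].round(1).tolist(),c["pose"].round(4).tolist(),[k for k in c])
o=ctrl.get_obs();print(o["ee_pos"],o["eef_rot"],o["time_s"],ctrl.tip_reach)
E
```

```text
top [[417.6, 0.0, 278.4], [0.0, 417.6, 214.7], [0.0, 0.0, 1.0]] [[0.0091, 0.9845, -0.1751, 0.3371], [-0.9996, 0.0044, -0.0276, 0.0045], [-0.0264, 0.1753, 0.9842, 1.1024], [0.0, 0.0, 0.0, 1.0]] ['img', 'K', 'pose']
side [[470.4, 0.0, 272.3], [0.0, 470.4, 205.9], [0.0, 0.0, 1.0]] [[-0.9743, 0.1116, -0.1959, 0.2805], [-0.2251, -0.5283, 0.8187, 1.0272], [-0.0121, 0.8417, 0.5398, 0.7764], [0.0, 0.0, 0.0, 1.0]] ['img', 'K', 'pose']
[ 0.13219647 -0.5336705   0.22995765] [-3.14060228e+00 -5.47667318e-05  2.42824269e-01] 0.1 0.025
```

View pics/top0.png

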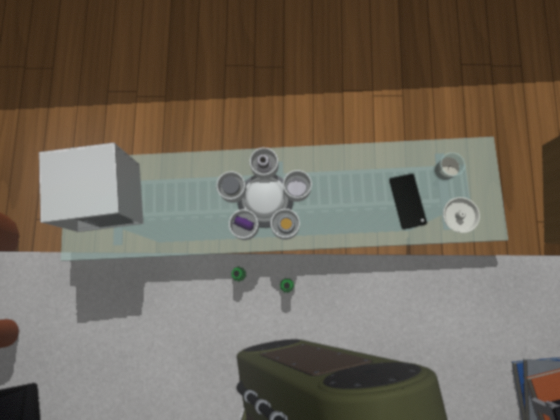

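View pics/side0.png

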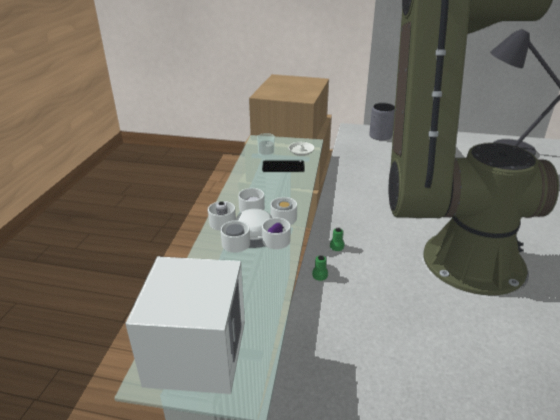

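The flashlight could be the grey thing standing at top (263,160) / side (221,207), or the green look-alikes at top (238,273) and (287,285), which are off the shelf. The grey one in the back cup fits: it is tall, narrow and aluminium. An enlarged crop should confirm this and show the rims.

Run:
```python
import cv2,numpy as np
a=cv2.imread("pics/top0.png")[140:250,205:325];b=cv2.imread("pics/side0.png")[180:260,200:310]
a=cv2.resize(a,None,fx=5,fy=5,interpolation=cv2.INTER_CUBIC)[:, :]
cv2.imwrite("pics/ca.png",a)
b=cv2.resize(b,None,fx=7,fy=7,interpolation=cv2.INTER_CUBIC)
cv2.imwrite("pics/cb.png",b)
```

```text
(no output)
```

View pics/ca.png

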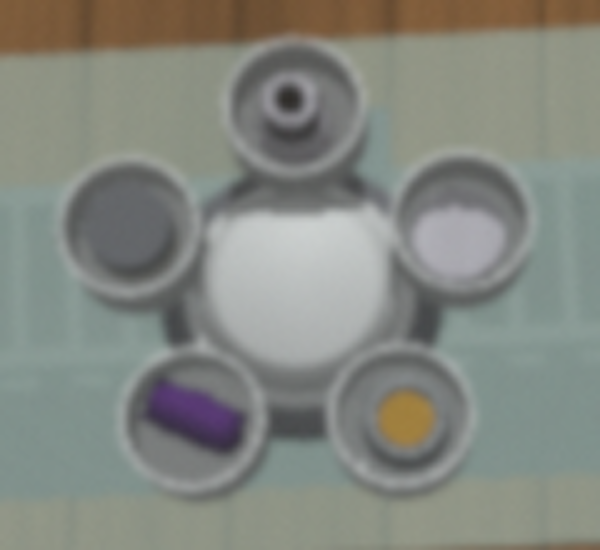

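View pics/cb.png

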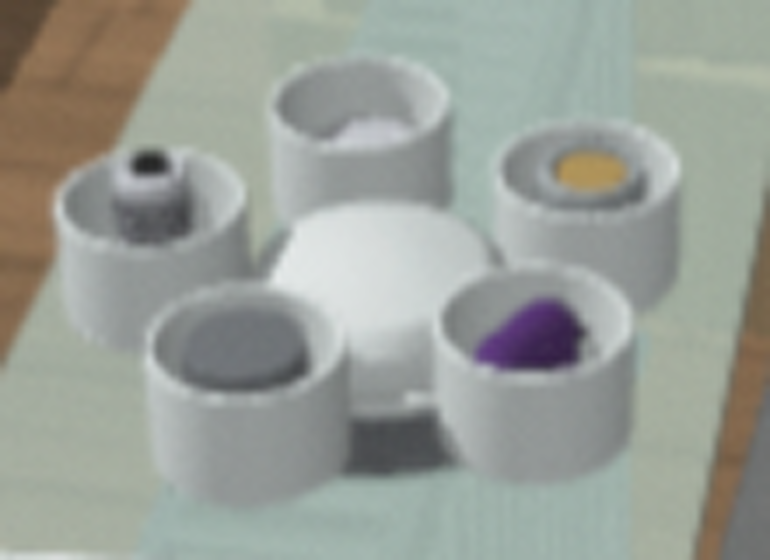

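Confirmed: the grey flashlight stands on its head in the back cup, top crop (290,98). The other cups hold the coin holder (405,418), earbud case (195,415), grey tin (128,228) and pale jar (458,240). Next I triangulate the rims.

```bash
cat > h.py <<'E'
from station import ctrl
import cv2,numpy as np
def ray(c,p):
    d=np.linalg.inv(c["K"])@[p[0],p[1],1];d=c["pose"][:3,:3]@(d*[1,-1,-1]);return c["pose"][:3,3],d
def plane(c,p,z):
    o,d=ray(c,p);return o+d*(z-o[2])/d[2]
def tri(c1,p1,c2,p2):
    o1,d1=ray(c1,p1);o2,d2=ray(c2,p2);s=np.linalg.lstsq(np.c_[d1,-d2],o2-o1,rcond=None)[0]
    a,b=o1+d1*s[0],o2+d2*s[1];return (a+b)/2,np.linalg.norm(a-b)
E
python3 - <<'E'
from h import *
t=ctrl.camera("top");s=ctrl.camera("side")
A=np.array([(294,108),(130,228),(195,418),(400,418),(463,227)]);B=np.array([(151,196),(248,340),(535,318),(588,173),(361,108)])
A=(A+.5)/5-.5+[205,140];B=(B+.5)/7-.5+[200,180]
P=[]
for a,b in zip(A,B):
    p,e=tri(t,a,s,b);P.append(p);print(p.round(4),round(e,4))
P=np.array(P);z=P[:,2].mean();Q=np.array([plane(t,a,z)[:2] for a in A]);c=Q.mean(0);print("rim z",z,"axis",c,P.mean(0))
for q in Q: d=q-c;print(np.linalg.norm(d).round(4),np.degrees(np.arctan2(d[1],d[0])).round(1))
g=z-.062
C=[plane(t,p,g)[:2] for p in((62,259),(507,240),(494,137))];print(C,np.linalg.norm(C[0]-C[1]),np.linalg.norm(C[2]-C[1]),np.degrees(np.arctan2(*(C[0]-C[1])[::-1]))-90)
print("flash top",plane(t,((290.5)/5-.5+205,98.5/5-.5+140),g+.08))
E
```

```text
[0.6444 0.0699 0.1222] 0.0006
[0.5838 0.1486 0.1212] 0.0
[0.4905 0.1148 0.1209] 0.0005
[0.4917 0.0171 0.1194] 0.0005
[ 0.5865 -0.0127  0.1178] 0.0019
rim z 0.12031391665418285 axis [0.55915069 0.06760134] [0.55938602 0.06756438 0.12031392]
0.0855 1.6
0.0849 73.0
0.0831 145.3
0.0846 -143.3
0.0844 -72.2
[array([0.40667706, 0.57988469]), array([ 0.46170304, -0.53325746]), array([ 0.72973028, -0.52298104])] 1.1145013712538887 0.2682241706724766 2.829999559944085
flash top [0.64400286 0.07078535 0.13831392]
```

Axis is at (0.559, 0.0675), glass at z ≈ 0.058 and the rim at 0.120. The cup radius comes out at 85 mm and the shelf measures 1.114 × 0.268 m, which match the given sizes. The flashlight is at 1.5° and the front is at about 182.6°, so the tray needs roughly 181°. I'll use the notch at −107°, which is on the right, and push clockwise round the front.

Request:
{"method": "apply_moves", "body": {
  "deltas": [
    [255,2,2.5,0,0,0,0],
    [255,2,2.5,0,0,0,0],
    [255,2,2.5,0,0,0,0],
    [255,2,2.5,0,0,0,0],
    [255,2,2.5,0,0,0,0],
    [255,2,2.5,0,0,0,0],
    [255,2,2.5,0,0,0,0],
    [255,2,2.5,0,0,0,0],
    [255,2,2.5,0,0,0,0],
    [255,2,2.5,0,0,0,0]
  ],
  "grip_force": 10
}}

```text
time_s: 1.2
ee_pos: [0.3328, -0.2827, 0.2305]
eef_rot: [3.142, -0.0, 0.243]
force: [0.4, -0.4, -0.1]
grip_width: 0.0175
grip_force: 0.0
```

Request:
{"method": "apply_moves", "body": {
  "deltas": [
    [255,2,2.5,0,0,0,0],
    [255,2,2.5,0,0,0,0],
    [255,2,2.5,0,0,0,0],
    [255,2,2.5,0,0,0,0],
    [255,2,2.5,0,0,0,0],
    [255,2,2.5,0,0,0,0],
    [255,2,2.5,0,0,0,0],
    [255,2,2.5,0,0,0,0],
    [255,2,2.5,0,0,0,0],
    [255,1.8,2.5,0,0,0,0]
  ]
}}

```text
time_s: 2.2
ee_pos: [0.5309, -0.0327, 0.2303]
eef_rot: [-3.142, 0.0, 0.243]
force: [-0.1, -0.0, 0.4]
grip_width: 0.0005
grip_force: 0.0
```

Run:
```python
from h import *
o=ctrl.get_obs();print(o["ee_pos"],o["eef_rot"],o["time_s"],o["grip_width"],o["force"])
im=np.vstack([cv2.resize(ctrl.camera("top")["img"][120:280,170:370],(700,560))])
s=cv2.resize(ctrl.camera("side")["img"][100:280,150:350],(660,594),interpolation=cv2.INTER_CUBIC)
cv2.imwrite("pics/s1.png",s[:,:,::-1])
```

```text
[ 0.53091423 -0.0326558   0.23028189] [-3.14152376e+00  2.36357726e-04  2.42939256e-01] 2.2 0.0005006838002199862 [-0.08806241 -0.04367709  0.36281109]
```

View pics/s1.png

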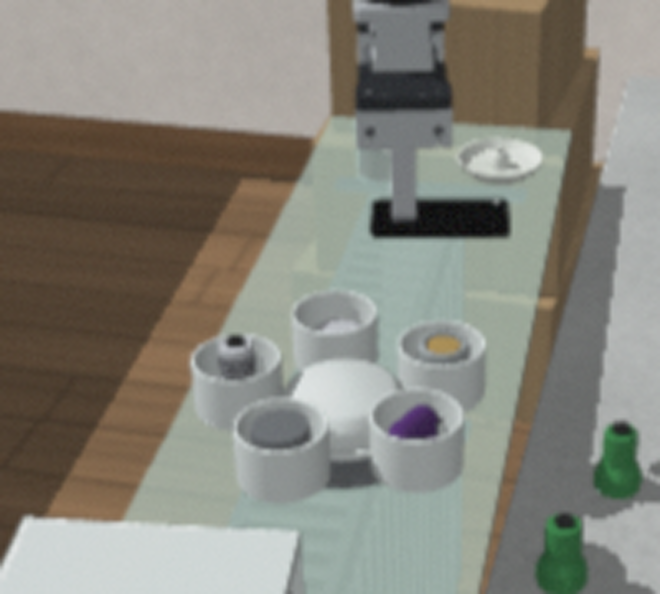

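The tip at crop (403,218) hangs over the gap between the jar (335,325) and coin (443,345) cups, clear of both. Lowering it into the notch now.

Request:
{"method": "apply_moves", "body": {
  "deltas": [
    [255,0,0.4,-1.2,0,0,0],
    [255,0,0,-1.2,0,0,0],
    [255,0,0,-1.2,0,0,0],
    [255,0,0,-1.2,0,0,0],
    [255,0,0,-1.2,0,0,0],
    [255,0,0,-1.2,0,0,0],
    [255,0,0,-1.2,0,0,0],
    [255,0,0,-1.2,0,0,0],
    [255,0,0,-1,0,0,0],
    [255,0,0,0,0,0,0]
  ]
}}

```text
time_s: 3.3
ee_pos: [0.5297, -0.0298, 0.123]
eef_rot: [-3.141, 0.002, 0.243]
force: [-0.0, 0.0, -0.9]
grip_width: 0.0006
grip_force: 0.0
```

Run:
```python
import numpy as np
# clockwise arc, 6 deg rows, r=.1 from -106.6
a=np.radians(-106.6-6*np.arange(0,36));p=np.c_[55.9+10*np.cos(a),6.75+10*np.sin(a)]
print(p[0],np.diff(np.round(p,1),axis=0).round(1).tolist())
```

```text
[53.04311633 -2.83322574] [[-0.9, 0.3], [-1.0, 0.5], [-0.9, 0.5], [-0.8, 0.7], [-0.8, 0.7], [-0.6, 0.8], [-0.6, 0.8], [-0.5, 1.0], [-0.4, 0.9], [-0.3, 1.0], [-0.2, 1.1], [-0.1, 1.0], [0.0, 1.1], [0.2, 1.0], [0.2, 1.0], [0.4, 1.0], [0.4, 0.9], [0.6, 0.9], [0.6, 0.9], [0.7, 0.7], [0.8, 0.7], [0.9, 0.6], [0.9, 0.5], [1.0, 0.4], [1.0, 0.3], [1.0, 0.2], [1.1, 0.0], [1.0, 0.0], [1.0, -0.1], [1.1, -0.3], [0.9, -0.3], [1.0, -0.5], [0.9, -0.5], [0.8, -0.7], [0.8, -0.7]]
```

Request:
{"method": "apply_moves", "body": {
  "deltas": [
    [255,-0.9,0.3,0,0,0,0],
    [255,-1.0,0.5,0,0,0,0],
    [255,-0.9,0.5,0,0,0,0],
    [255,-0.8,0.7,0,0,0,0],
    [255,-0.8,0.7,0,0,0,0],
    [255,-0.6,0.8,0,0,0,0],
    [255,-0.6,0.8,0,0,0,0],
    [255,-0.5,1.0,0,0,0,0],
    [255,-0.4,0.9,0,0,0,0]
  ]
}}

```text
time_s: 4.2
ee_pos: [0.4648, 0.033, 0.1244]
eef_rot: [-3.142, 0.0, 0.243]
force: [0.6, -0.8, -0.7]
grip_width: 0.0005
grip_force: 0.5
```

Run:
```python
from h import *
s=cv2.resize(ctrl.camera("side")["img"][100:280,150:350],(660,594),interpolation=cv2.INTER_CUBIC)
cv2.imwrite("pics/s2.png",s[:,:,::-1])
```

```text
(no output)
```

View pics/s2.png

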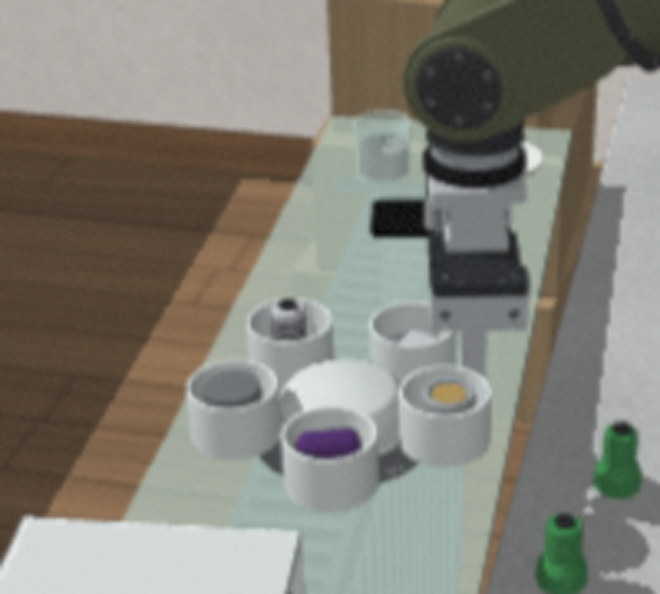

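The tray is turning clockwise: the flashlight is now at crop (288,320), the finger is in the notch at (475,345), and the force is about 1 N. I'll carry on.

Request:
{"method": "apply_moves", "body": {
  "deltas": [
    [255,-0.3,1.0,0,0,0,0],
    [255,-0.2,1.1,0,0,0,0],
    [255,-0.1,1.0,0,0,0,0],
    [255,0,1.1,0,0,0,0],
    [255,0.2,1.0,0,0,0,0],
    [255,0.2,1.0,0,0,0,0],
    [255,0.4,1.0,0,0,0,0],
    [255,0.4,0.9,0,0,0,0],
    [255,0.6,0.9,0,0,0,0]
  ]
}}

```text
time_s: 5.15
ee_pos: [0.4775, 0.1229, 0.1244]
eef_rot: [-3.142, 0.0, 0.243]
force: [-1.2, -0.8, 0.1]
grip_width: 0.0005
grip_force: 0.5
```

Request:
{"method": "apply_moves", "body": {
  "deltas": [
    [255,0.6,0.9,0,0,0,0],
    [255,0.7,0.7,0,0,0,0],
    [255,0.8,0.7,0,0,0,0],
    [255,0.9,0.6,0,0,0,0],
    [255,0.9,0.5,0,0,0,0],
    [255,1.0,0.4,0,0,0,0],
    [255,0.5,0.15,0,0,0,0],
    [255,0,0,0,0,0,0]
  ]
}}

```text
time_s: 5.95
ee_pos: [0.5318, 0.1618, 0.1243]
eef_rot: [-3.141, -0.0, 0.243]
force: [-0.3, -0.2, 0.4]
grip_width: 0.0005
grip_force: 0.0
```

Run:
```python
from h import *
s=cv2.resize(ctrl.camera("side")["img"][150:270,180:330],(750,600),interpolation=cv2.INTER_CUBIC)
cv2.imwrite("pics/s3.png",s[:,:,::-1])
```

```text
(no output)
```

View pics/s3.png

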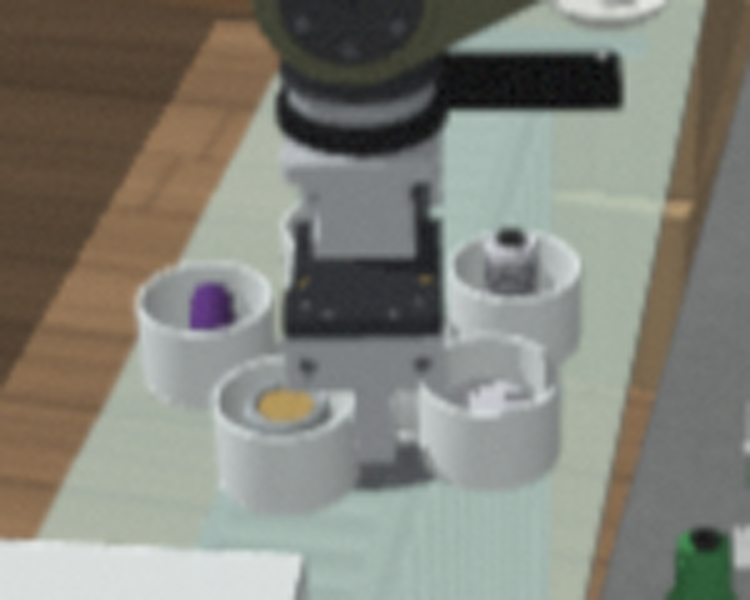

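The flashlight is at crop (512,260) with its rim centre near (514,286). Coin cup rim (288,407), earbud (205,315) and jar (490,388). The finger is in the notch between coin and jar.

```bash
cat >> h.py <<'E'
AX=np.array([.559,.0675])
def ang(c,p):
    d=plane(c,p,.1203)[:2]-AX;return np.linalg.norm(d).round(4),np.degrees(np.arctan2(d[1],d[0])).round(1)
E
python3 - <<'E'
from h import *
s=ctrl.camera("side")
for p in((514,286),(288,407),(205,315),(490,388)): print(ang(s,((p[0]+.5)/5-.5+180,(p[1]+.5)/5-.5+150)))
print(ctrl.get_obs()["ee_pos"])
E
```

```text
(np.float64(0.0762), np.float64(-151.3))
(np.float64(0.0917), np.float64(79.5))
(np.float64(0.0838), np.float64(15.4))
(np.float64(0.0923), np.float64(143.7))
[0.53117917 0.16159453 0.12438236]
```

Request:
{"method": "apply_moves", "body": {
  "deltas": [
    [255,1.0,0.3,0,0,0,0],
    [255,1.0,0.2,0,0,0,0],
    [255,1.0,0.1,0,0,0,0],
    [255,1.0,0,0,0,0,0],
    [255,0.5,-0.1,0,0,0,0],
    [255,0,0,0,0,0,0]
  ]
}}

```text
time_s: 6.65
ee_pos: [0.5766, 0.1663, 0.1244]
eef_rot: [3.142, -0.0, 0.242]
force: [0.4, -1.1, 0.6]
grip_width: 0.0003
grip_force: 0.0
```

Run:
```python
from h import *
s=ctrl.camera("side")["img"][150:270,180:330];t=ctrl.camera("top")["img"][140:260,190:340]
s=np.hstack([cv2.resize(i,(400,320),interpolation=cv2.INTER_CUBIC) for i in(s,t)])
cv2.imwrite("pics/s4.png",s[:,:,::-1])
```

```text
(no output)
```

View pics/s4.png

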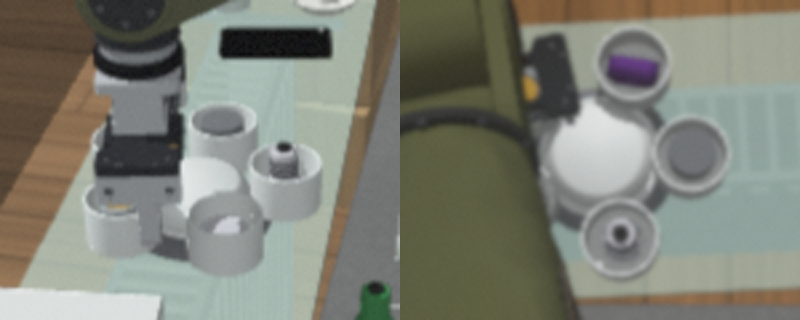

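The right half, from the top, shows three cups: flashlight rim at (620,239), tin (691,155) and earbud (633,66). The left half shows everything upright.

Run:
```python
from h import *
t=ctrl.camera("top");k=400/150
for p,o in(((220,239),0),((291,155),72),((233,66),144)):
    r,a=ang(t,((p[0]+.5)/k-.5+190,(p[1]+.5)/k-.5+140));print(r,a,(a-o)%360)
print(ctrl.get_obs()["ee_pos"])
```

```text
0.0851 -165.7 194.3
0.0844 -93.9 194.1
0.0835 -21.8 194.2
[0.57604084 0.16659213 0.12449476]
```

The tray is at 194.2°, consistent on all three cups. Front is 182.6°, so 11.6° more, which is about (+1.95, −0.6) cm.

Request:
{"method": "apply_moves", "body": {
  "deltas": [
    [255,0.7,-0.15,0,0,0,0],
    [255,0.7,-0.2,0,0,0,0],
    [255,0.4,-0.15,0,0,0,0],
    [255,0.15,-0.1,0,0,0,0],
    [255,0,0,0,0,0,0],
    [255,0,0,0,0,0,0]
  ]
}}

```text
time_s: 7.4
ee_pos: [0.5957, 0.1606, 0.1244]
eef_rot: [3.142, 0.0, 0.243]
force: [0.1, 0.5, 1.1]
grip_width: 0.0004
grip_force: 0.0
```

Run:
```python
from h import *
t=ctrl.camera("top")["img"][140:260,190:340]
cv2.imwrite("pics/s5.png",cv2.resize(t,(750,600),interpolation=cv2.INTER_CUBIC)[:,:,::-1])
```

```text
(no output)
```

View pics/s5.png

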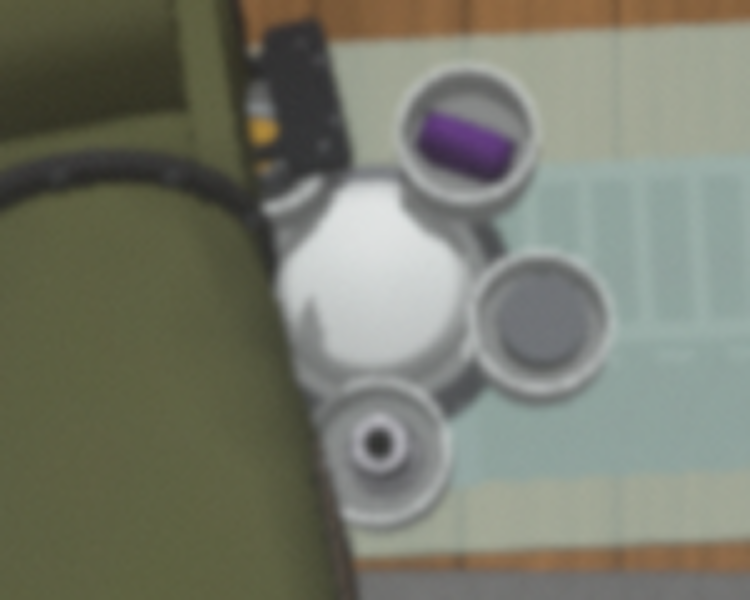

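Flashlight rim (380,452), tin rim (540,323) and earbud rim (468,136): the flashlight is essentially at the front. I'll measure that, then back off 1 cm and lift.

Run:
```python
from h import *
t=ctrl.camera("top");k=5
for p,o in(((380,452),0),((540,323),72),((468,136),144)):
    r,a=ang(t,((p[0]+.5)/k-.5+190,(p[1]+.5)/k-.5+140));print(r,a,(a-o)%360)
f=plane(t,(380.5/5-.5+190,443.5/5-.5+140),.1383)[:2]-AX
c,s=np.cos(np.radians(2.6)),np.sin(np.radians(2.6));print("flash in foot",f@[c,s],f@[-s,c])
```

```text
0.0844 -176.3 183.7
0.084 -104.8 183.2
0.0851 -32.8 183.2
flash in foot -0.0827313709153435 -0.0026207488593215857
```

Request:
{"method": "apply_moves", "body": {
  "deltas": [
    [255,-0.5,0.2,0,0,0,0],
    [255,-0.5,0.2,0,0,0,0],
    [255,0,0,0,0,0,0],
    [255,0,0,1.5,0,0,0],
    [255,0,0,2,0,0,0],
    [255,0,0,2,0,0,0],
    [255,0,0,2,0,0,0],
    [255,0,0,2,0,0,0],
    [255,0,0,2,0,0,0],
    [255,0,0,0,0,0,0]
  ]
}}

```text
time_s: 8.5
ee_pos: [0.5866, 0.1648, 0.2433]
eef_rot: [3.141, -0.006, 0.243]
force: [-0.2, -0.4, 0.1]
grip_width: 0.0006
grip_force: 0.0
```

Run:
```python
from h import *
s=ctrl.camera("side")["img"][150:270,180:330];t=ctrl.camera("top")["img"][140:260,190:340]
s=np.hstack([cv2.resize(i,(400,320),interpolation=cv2.INTER_CUBIC) for i in(s,t)])
cv2.imwrite("pics/s6.png",s[:,:,::-1])
```

```text
(no output)
```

View pics/s6.png

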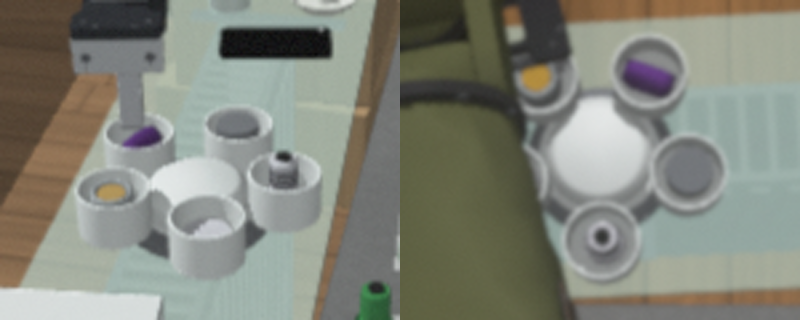

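The finger is clear. The flashlight stands upright in the front cup at right half (602,240), and the tray has not moved since the last look. Handing in.

```bash
python3 -c "
from station import ctrl
print(ctrl.hand_in())"
```

```text
the job is handed in; nothing more can be done
None
```

I turned the organizer about 180° by one of its notches and handed the job in: the flashlight cup points to the front within about 1° (flashlight about 3 mm off the centre line), the tray was still, and the gripper was lifted clear; no verdict came back.

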